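# Sort the stray spacer and hold the square one hole-up

### The arm

A 6-joint arm with a two-finger parallel gripper is mounted at the origin on the work surface. World frame = base frame: x ahead of the robot, y to its left, z up, the work surface at z = 0. Lengths are in m, angles in degrees, forces in N, time in s.
With the tool pointing down it reaches from about 0.225 to 0.875 m from the base axis. Payload 3.4 kg.
Tool frame: the origin (TCP) lies between the finger pads; the fingertips stand 11 mm ahead of it and the grasp point (between the pads) lies 8 mm behind it (manip.tips_ahead is the distance from the TCP to the fingertips, in m); z points along the fingers, y is the line along which they close (so a half turn about z gives the same grasp; the last joint's range is limited). The gripper opens to 85 mm and grips with 20 to 120 N. Pads are 22 mm wide; open, the fingers measure 114 mm over their backs; the gripper's body (76 mm by 85 mm) begins 54 mm behind the grasp point. The pads swing forward as they close: fully open they stand 13 mm farther back than shut.
Start: joints at [63.14, 15.808, 86.224, -0, 77.962, -6.933], TCP at [0.196, 0.541, 0.242] pointing down, gripper open.
Joint ranges: [-165.64, 165.64], [-43.16, 119.46], [12.63, 154.43], [-67.54, 247.53], [6.08, 155.33], [-154.97, 154.97]. Speed limits (degrees/s): [147.25, 147.25, 180, 180, 180, 180].

### API

Orientations are given as [roll, pitch, yaw] about the fixed x, y, z axes, in that order (R = Rz(yaw) Ry(pitch) Rx(roll)).
In Python, from station import manip, vision gives the robot as it stands.
- The arm moves only by the tool move_arm, never from a script. Its argument "series" is a list of rows, each a list of 6 numbers: the shift along the tool's x, y, z in mm, then the turn, a rotation vector about the tool's x, y, z in degrees. A call has 1 to 10 rows; each row shifts and turns the commanded pose from where the row before left it, along the tool's axes as they then stand; what a row does not reach is not made up. A row lasts 1/12 s, in which the tool goes at most 41.7 mm and 7.16 degrees, less where a joint would pass 70% of its speed; a pose out of reach is approached as far as the arm can. A call is refused whole if a number of a shift passes 41.7 or a number of a turn 7.16, either way. A call with a gripper value outside its range is refused whole. "jaw" is the finger opening in mm, from 0 to 85.4, set as the call begins (left out, the last holds). The fingers move at their own pace and stop on an object; "force" is the grip in N (left out, the last holds). Time passes only in rows, so rows that do not move let the fingers close. It gives the time, the measured TCP pose, the force, the opening and the grip force at its end, in the units of the state.
- manip.sense(): the state, without advancing time (a new reading comes with each control period).
- vision.read_camera(name): name is "scene" or "top"; returns the picture (384x512x3 uint8, red, green, blue); there is no depth.
- vision.camera_params(name): a dict with "fx", "fy", "cx", "cy" (pixels), "dist" ([k1, k2, p1, p2, k3] as OpenCV has them; the pictures are not rectified), "R" (3x3) and "t" (3): a world point X has camera coordinates R X + t. Camera axes: x right, y down, z forward; pixel columns grow to the right and rows downward; lengths in m; the calibration is good to about 2 mm. A picture is of the moment at which its call begins. camera_params takes no time and is no camera call.
- manip.sign_off(): hands the job in; it is judged then, once.
The state is a dict: "t": time; "q": joint angles; "qd": joint speeds; "joint_efforts": joint torques, N m; "tool_pos": TCP position; "tcp_rot": TCP orientation; "contact_force": force on the tool from outside, world axes, zero at the start; "wrist_torque": the same for the moment, N m; "finger_gap": finger opening in m; "grip_force": force on a finger pad.
Only numpy, scipy, OpenCV 4.12 (cv2) and the standard library are available. Lean on these libraries where they do the work, as an engineer would, in place of code of your own. Each camera call takes 0.05 s, during which the arm holds its last target. There are 200 camera calls.

### The job

First put the stray round spacer down on the floor of the tray that already holds round ones and let go of it. Then pick up the square spacer lying on the blue switch, find which end has the blind hole, turn it so that the hole faces straight up, and finish while still holding it like that, steady and well clear (a good 20 cm) above the bench and touching nothing but the gripper, ready for a screw. Leave the other things on the bench where they are.

Things in the scene. Friction and masses are not known exactly. Their poses are not given: they have to be found in the camera images.
- spacer: The square spacer: plain aluminium bar, 34 x 34 mm, 64 mm long, about 0.17 kg, lying on the switch's lid in any direction. Origin at its very middle (17 mm above the lid). Its x axis runs along it and points out of the end with the blind hole (18 mm across, 30 deep); the other end is closed and flat. From above both ends look alike. z is up at the start.
- spacer_hole (a point): Centre of the mouth of the blind hole: on the spacer's axis, 32 mm from its middle. Same axes as the spacer.
- round: The stray round spacer: an aluminium tube 32 mm across, 30 mm high, with a 12 mm bore right through, standing on end on the bench between the robot and the switch. Origin at the centre of its underside.
- tray_round: Grey open tray, 120 (x) x 140 (y) x 32 mm high, walls and floor 3 mm, fixed; three fixed round spacers (32 mm across, tops 33 mm above the bench) stand in its far (+x) half, the near half is empty. Origin at the centre of its underside. One tray is left of the switch, one right; which is which varies.
- tray_round_free (a point): Middle of the empty part of that tray's floor, 3 mm above the bench. Free around it: 36 mm towards +x (to the stock), 39 mm towards -x (to the wall), 67 mm either way in y. Axes as the tray's.
- tray_square: A tray like the other, but its far half holds three fixed square spacers (34 x 34 mm, tops 39 mm above the bench). Not to be used. Origin at the centre of its underside.
- switch: The blue steel network switch, 160 (x) x 240 (y) x 44 mm high, fixed to the bench; ports and green lamps on the side facing the robot. Origin at the centre of its underside; its flat lid is 44 mm above the bench.
- jack: Bystander, to be left alone: a white plastic jack insert, 28 x 17 x 17 mm, lying on the switch near its far corner.
- plug: Bystander, to be left alone: a white plug with a steel nose, 43 x 13 x 11 mm, on the bench in front of the switch.
- driver: Bystander, to be left alone: a screwdriver lying on the bench behind the switch.
- tape: Bystander, to be left alone: a black roll of tape, 84 mm across, 19 mm high.
- mug: Bystander, to be left alone: a white mug, 76 mm across, 90 mm high.
- nutbox: Bystander, to be left alone: a small cardboard box, 60 x 90 x 35 mm.
- faceplate: Bystander, to be left alone: a white wall plate, 86 x 86 x 9 mm, lying flat on the far left of the bench.
Things that resemble listed ones, but are neither listed nor needed, are in the scene too. Leave any black or pink look-alike of the spacer alone.

How it is judged:
By the outcome, as a careful person would: the job done as asked, in the order asked, and still so for the second after the job is handed in, while the arm keeps its last pose, push and grip.
It also fails if it takes over 48 s, if anything falls off the work surface, if the arm or the gripper's body presses on something with over 40 N, if the wrist force passes 120 N, or if a joint passes its speed limit or range.

## Working session

There is one attempt and no reset: what is moved stays moved. The work goes in short steps, Python scripts to look and compute and a tool call to move; the robot and the scene stay as the last step left them, time stands still between calls to the robot, and variables do not carry over. Pictures are saved under pics/ and viewed, at most 10 in all, crops included, and the job is handed in when it is done.

Besides the shell and the picture viewer there is one more tool, called after ">>>" as a command line: name --pt "numbers of a row" for each row, then --argument value for the rest. move_arm: Moves the arm, as the interface text tells. Its arguments: {"type":"object","properties":{"series":{"type":"array","items":{"type":"array","items":{"type":"number"}}},"jaw":{"type":"number"},"force":{"type":"number"}},"required":["series"]}

```bash
mkdir -p pics; ls
cat > h.py <<'E'
import numpy as np, cv2
from station import manip, vision
def K(c): return np.array([[c['fx'],0,c['cx']],[0,c['fy'],c['cy']],[0,0,1.]])
def px2w(name,uv,z):
    c=vision.camera_params(name);R=np.array(c['R']);t=np.array(c['t'])
    p=cv2.undistortPoints(np.array(uv,float).reshape(-1,1,2),K(c),np.array(c['dist']))[:,0]
    o=-R.T@t; d=np.c_[p,np.ones(len(p))]@R
    return o+d*((z-o[2])/d[:,2])[:,None]
def w2px(name,X):
    c=vision.camera_params(name)
    return cv2.projectPoints(np.array(X,float).reshape(-1,1,3),cv2.Rodrigues(np.array(c['R']))[0],np.array(c['t']),K(c),np.array(c['dist']))[0][:,0]
def snap(name,fn,box=None,s=1):
    im=vision.read_camera(name)[:,:,::-1].copy()
    cv2.imwrite('pics/'+fn+'_raw.png',im)
    if box: im=im[box[1]:box[3],box[0]:box[2]]
    cv2.imwrite('pics/'+fn+'.png',cv2.resize(im,None,fx=s,fy=s,interpolation=cv2.INTER_CUBIC))
E
python3 - <<'E'
from h import *
snap('top','top1',s=1.5);snap('scene','sc1',s=1.5)
for n in('top','scene'):
    c=vision.camera_params(n);print(n,-np.array(c['R']).T@c['t'],c['fx'],np.array(c['R']).round(2).tolist())
print(manip.sense())
E
```

```text
pics
top [0.48412468 0.06339666 1.09347129] 375.8798338931843 [[-0.0, -1.0, 0.01], [-1.0, 0.0, -0.07], [0.07, -0.01, -1.0]]
scene [1.15177401 0.09297714 0.74920538] 387.13039863291243 [[-0.07, 1.0, 0.01], [0.75, 0.06, -0.66], [-0.66, -0.04, -0.75]]
{'t': 0.1, 'q': array([ 6.31403446e+01,  1.58452107e+01,  8.62894920e+01, -1.45359722e-04,
        7.79611330e+01, -6.93371143e+00]), 'qd': array([-0.05741407, -0.08203053, -0.20553094, -0.09956471, -0.0593658 ,
        0.08826124]), 'joint_efforts': array([ 2.13821149e-03, -4.17699337e+01, -2.46404797e+01, -9.05240154e-05,
        5.84055248e-03, -4.85760722e-06]), 'tool_pos': array([0.19576949, 0.5401607 , 0.24150351]), 'tcp_rot': array([-1.79904848e+02, -1.14283105e-02,  1.60074077e+02]), 'contact_force': array([ 0.21852585,  0.01183698, -0.0128541 ]), 'wrist_torque': array([-0.04487743, -0.04467322,  0.04072293]), 'grip_force': 0.0, 'finger_gap': 0.08571505337763476}
```

View pics/top1.png

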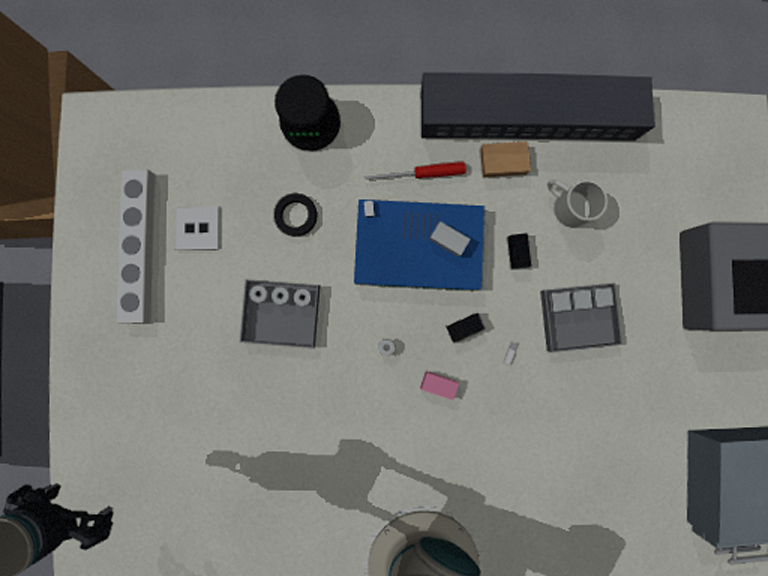

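View pics/sc1.png

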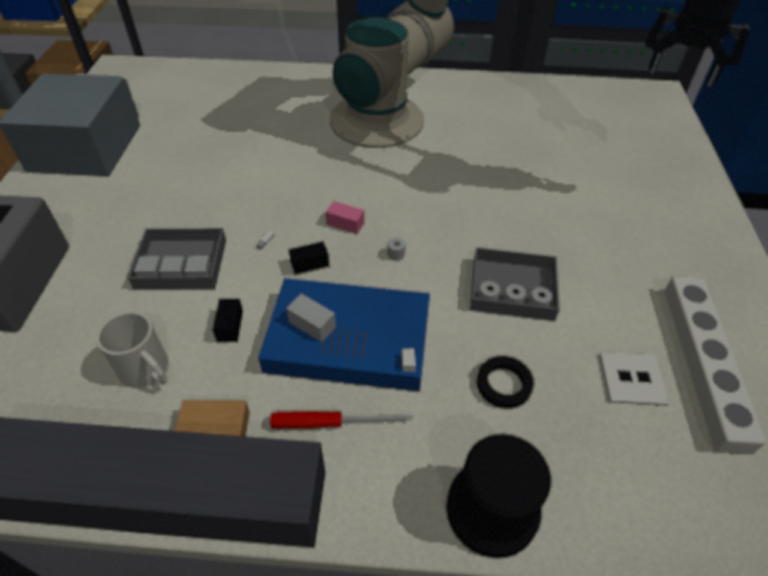

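Top view (1.5x pixels):
- **Stray round:** a grey tube at (388,347). It is the only loose round thing; the other rounds, at (258–302,296), are the stock in the left tray.
- **Square spacer:** the grey block on the blue lid at (451,238).
- **Could be mistaken for it:** black blocks at (465,327) and (519,251), a pink block at (441,385), the jack at (369,208), and the fixed squares in the right tray at (561–604,298).

I'll check both choices in one close crop.

Run:
```python
from h import *
im=cv2.imread('pics/top1_raw.png');s=6
a=cv2.resize(im[130:180,270:336],None,fx=s,fy=s,interpolation=cv2.INTER_CUBIC)
b=cv2.resize(im[180:250,200:266],None,fx=s,fy=s,interpolation=cv2.INTER_CUBIC)
c=cv2.resize(im[180:240,155:221],None,fx=s,fy=s,interpolation=cv2.INTER_CUBIC)
h=420
pad=lambda q:cv2.copyMakeBorder(q,0,h-q.shape[0],0,0,cv2.BORDER_CONSTANT)
im2=np.hstack([pad(a),pad(b)]);cv2.imwrite('pics/crop1.png',im2);cv2.imwrite('pics/crop1c.png',c)
```

```text
(no output)
```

View pics/crop1.png

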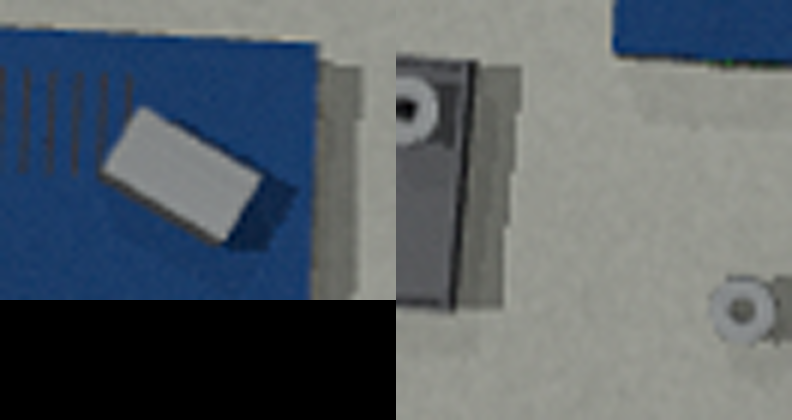

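Run:
```python
from h import *
np.set_printoptions(precision=4,suppress=True)
f=lambda p,s,o:(np.array(p)+.5)/s-.5+np.array(o)
C=px2w('top',f([(143,106),(263,177),(224,239),(102,168)],6,(270,130)),.078)
print(C,C.mean(0),np.linalg.norm(C-np.roll(C,-1,0),axis=1))
d=(C[1]+C[2]-C[0]-C[3]);print('axis deg',np.degrees(np.arctan2(d[1],d[0])))
e=(C[0]+C[1]-C[2]-C[3]);print('cross deg',np.degrees(np.arctan2(e[1],e[0])))
print('round',px2w('top',f([(347,309)],6,(200,180)),.03))
T=px2w('top',f([(246,280),(320,284),(318,349),(240,343)],1.5,(0,0)),.032);print('tray',T,T.mean(0),np.linalg.norm(T-np.roll(T,-1,0),axis=1))
print('stock',px2w('top',f([(258,294),(280,296),(302,298)],1.5,(0,0)),.033))
print('switch',px2w('top',f([(359,199),(485,206),(482,290),(355,284)],1.5,(0,0)),.044))
print('scene round',px2w('scene',f([(397,243)],1.5,(0,0)),.03))
S=px2w('scene',f([(306,296),(336,317),(320,327),(288,313)],1.5,(0,0)),.078);print('scene sp',S,S.mean(0))
snap('scene','sc2')
im=cv2.imread('pics/sc1_raw.png')
a=cv2.resize(im[180:260,165:295],None,fx=6,fy=6,interpolation=cv2.INTER_CUBIC);cv2.imwrite('pics/crop2.png',a)
cv2.imwrite('pics/crop2.png',np.vstack([a[:480]]))
```

```text
[[ 0.6551 -0.0295  0.078 ]
 [ 0.6224 -0.0839  0.078 ]
 [ 0.5941 -0.0657  0.078 ]
 [ 0.6267 -0.0105  0.078 ]] [ 0.6246 -0.0474  0.078 ] [0.0634 0.0337 0.064  0.0342]
axis deg -120.82489542916557
cross deg -33.262753748590356
round [[0.4253 0.07   0.03  ]]
tray [[0.5521 0.3359 0.032 ]
 [0.544  0.1948 0.032 ]
 [0.4218 0.1983 0.032 ]
 [0.4331 0.3463 0.032 ]] [0.4878 0.2688 0.032 ] [0.1413 0.1222 0.1484 0.1195]
stock [[0.5255 0.3123 0.033 ]
 [0.5216 0.2704 0.033 ]
 [0.5176 0.2286 0.033 ]]
switch [[ 0.7036  0.1205  0.044 ]
 [ 0.6897 -0.1177  0.044 ]
 [ 0.5307 -0.1093  0.044 ]
 [ 0.543   0.1279  0.044 ]]
scene round [[0.4243 0.0709 0.03  ]]
scene sp [[ 0.5972 -0.0581  0.078 ]
 [ 0.6335 -0.008   0.078 ]
 [ 0.6535 -0.0287  0.078 ]
 [ 0.6317 -0.0793  0.078 ]] [ 0.629  -0.0435  0.078 ]
```

View pics/crop2.png

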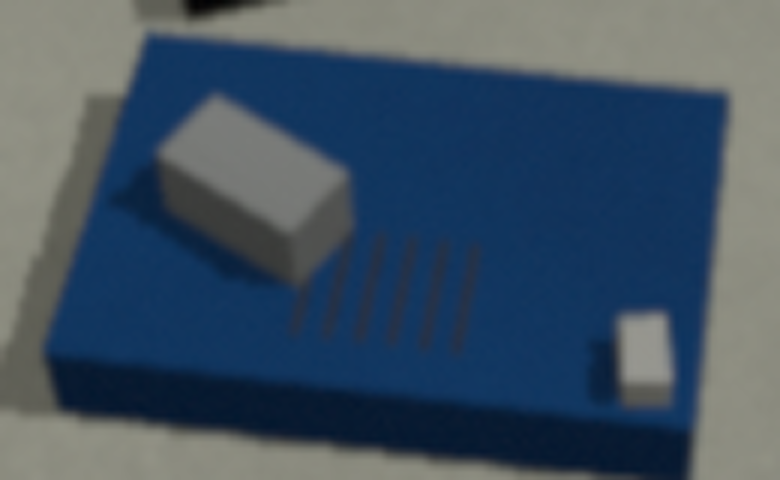

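The visible far-left end of the spacer, at crop (325,230), is plain. So the hole should be in the opposite end, pointing about -121°, and I'll verify that once it's lifted. The two cameras agree to a few mm on the round at (0.425, 0.070). The tray's free spot is about (0.470, 0.272) with yaw about -4.5°.

>>> move_arm --pt "0 0 0 0 0 -5.2" --pt "0 0 0 0 0 -5.2" --pt "0 0 0 0 0 -5.1" --pt "-10 -18 5 0 0 0" --pt "-17.7 -30 8 0 0 0" --pt "-17.7 -30 8 0 0 0" --pt "-17.7 -30 8 0 0 0" --pt "-17.7 -30 8 0 0 0" --pt "-17.7 -30 8 0 0 0" --pt "-17.7 -30 8 0 0 0" --jaw 60 --force 40

```text
t: 0.98
tool_pos: [0.2967, 0.3326, 0.1888]
tcp_rot: [-180.0, 0.0, 175.6]
contact_force: [0.1, 0.3, 0.3]
finger_gap: 0.0601
grip_force: 0.0
```

>>> move_arm --pt "-17.7 -30 8 0 0 0" --pt "-17.7 -30 8 0 0 0" --pt "-17.7 -30 8 0 0 0" --pt "-17.7 -30 8 0 0 0" --pt "-17.7 -30 8 0 0 0" --pt "-17.7 -30 8 0 0 0" --pt "-17.7 -30 8 0 0 0" --pt "-17.7 -30 8 0 0 0" --pt "-8 -12 3 0 0 0" --pt "0 0 0 0 0 0"

```text
t: 1.82
tool_pos: [0.4277, 0.0687, 0.1216]
tcp_rot: [-179.9, -0.0, 175.3]
contact_force: [0.1, 0.2, 0.5]
finger_gap: 0.0603
grip_force: 0.0
```

```bash
cat >> h.py <<'E'
from scipy.spatial.transform import Rotation as Ro
def delta(p,rpy=None):
    s=manip.sense();R=Ro.from_euler('xyz',s['tcp_rot'],degrees=True)
    print('q',s['q'].round(1),'pos',s['tool_pos'].round(4),'rot',s['tcp_rot'].round(2),'t',s['t'],'F',s['contact_force'].round(1),'gap',s['finger_gap'],'grip',s['grip_force'])
    print('shift mm (tool axes now)',(R.inv().apply(np.array(p)-s['tool_pos'])*1000).round(1))
    if rpy is not None:
        R2=Ro.from_euler('xyz',rpy,degrees=True)
        print('rotvec',(R.inv()*R2).as_rotvec(degrees=True).round(2),'shift in final axes',(R2.inv().apply(np.array(p)-s['tool_pos'])*1000).round(1))
E
python3 -c "
from h import *
delta((.425,.0705,.016),(180,0,175.5))"
```

```text
q [-0.000e+00  1.000e+01  1.134e+02 -1.000e-01  5.670e+01 -8.530e+01] pos [0.4277 0.0687 0.1216] rot [-179.95   -0.    175.33] t 1.8167 F [0.1 0.2 0.5] gap 0.06032985378674873 grip 0.0
shift mm (tool axes now) [  2.8   1.6 105.6]
rotvec [-0.05 -0.01 -0.17] shift in final axes [  2.8   1.5 105.6]
```

>>> move_arm --pt "2.8 1.6 20 0 0 0" --pt "0 0 25 0 0 0" --pt "0 0 25 0 0 0" --pt "0 0 20 0 0 0" --pt "0 0 10 0 0 0" --pt "0 0 5.5 0 0 0" --pt "0 0 0 0 0 0"

```text
t: 2.4
tool_pos: [0.4225, 0.0739, 0.016]
tcp_rot: [180.0, -0.1, 175.6]
contact_force: [-0.5, -0.5, 1.1]
finger_gap: 0.0601
grip_force: 0.0
```

>>> move_arm --pt "0 0 0 0 0 0" --pt "0 0 0 0 0 0" --pt "0 0 0 0 0 0" --pt "0 0 0 0 0 0" --pt "0 0 0 0 0 0" --jaw 20

```text
t: 2.82
tool_pos: [0.4244, 0.0734, 0.0178]
tcp_rot: [180.0, 0.1, 175.6]
contact_force: [-1.6, 1.5, 6.4]
finger_gap: 0.0303
grip_force: 40.2
```

```bash
python3 -c "
from h import *
delta((.470,.272,.1),(180,0,175.5))"
```

```text
q [  0.5  18.6 121.6   0.   39.7 -85.1] pos [0.4244 0.0734 0.0178] rot [1.7997e+02 1.3000e-01 1.7556e+02] t 2.8167 F [-1.6  1.5  6.4] gap 0.03028572145394741 grip 40.17789417877793
shift mm (tool axes now) [-30.3 201.5 -82. ]
rotvec [0.03 0.13 0.06] shift in final axes [-29.9 201.5 -82.2]
```

>>> move_arm --pt "0 0 -10 0 0 0" --pt "0 0 -25 0 0 0" --pt "0 0 -30 0 0 0" --pt "0 0 -17 0 0 0" --pt "-5 30 0 0 0 0" --pt "-5 35 0 0 0 0" --pt "-5 35 0 0 0 0" --pt "-5 35 0 0 0 0" --pt "-5 35 0 0 0 0" --pt "-5 31.5 0 0 0 0"

```text
t: 3.65
tool_pos: [0.4692, 0.2739, 0.0992]
tcp_rot: [180.0, 0.0, 175.6]
contact_force: [0.3, -0.6, -1.1]
finger_gap: 0.0302
grip_force: 39.8
```

>>> move_arm --pt "0 0 0 0 0 0" --pt "0 0 0 0 0 0"

```text
t: 3.82
tool_pos: [0.4692, 0.2732, 0.0988]
tcp_rot: [180.0, 0.0, 175.7]
contact_force: [-1.2, -0.2, -1.0]
finger_gap: 0.03
grip_force: 39.9
```

```bash
python3 -c "
from h import *
snap('scene','sc3',(170,90,410,250),3.3)
delta((.470,.272,.021),(180,0,175.5))"
```

```text
q [ 22.8  19.9 102.5  -0.   57.6 -62.9] pos [0.4685 0.2719 0.0986] rot [-1.7996e+02 -4.0000e-02  1.7566e+02] t 3.8667 F [-1.2 -0.3 -0.5] gap 0.029805022299711936 grip 39.85421335324645
shift mm (tool axes now) [-1.5  0.2 77.6]
rotvec [-0.04 -0.04  0.16] shift in final axes [-1.5  0.2 77.6]
```

View pics/sc3.png

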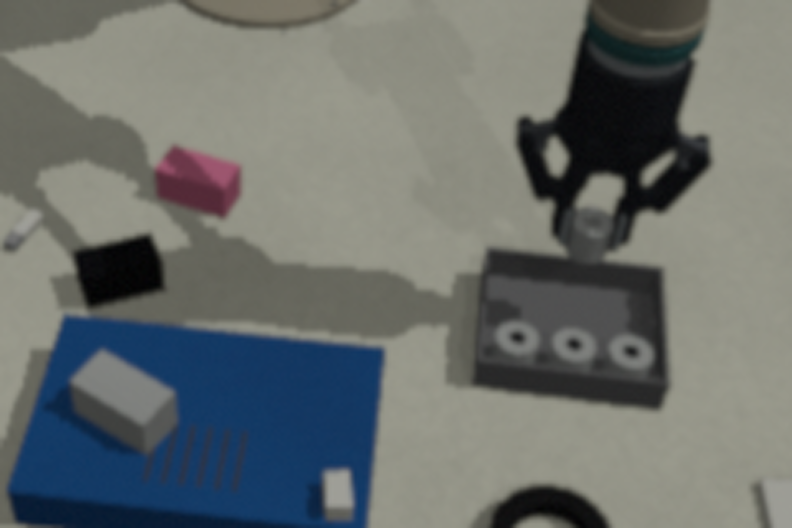

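The round is held upright at (590,230), over the near edge of the tray. Lowering it now.

>>> move_arm --pt "-1.5 0 20 0 0 0" --pt "0 0 25 0 0 0" --pt "0 0 15 0 0 0" --pt "0 0 8 0 0 0" --pt "0 0 4 0 0 0" --pt "0 0 3 0 0 0" --pt "0 0 2 0 0 0" --pt "0 0 0 0 0 0"

```text
t: 4.53
tool_pos: [0.471, 0.2716, 0.0223]
tcp_rot: [180.0, 0.1, 175.5]
contact_force: [0.6, -0.4, -0.2]
finger_gap: 0.0298
grip_force: 39.9
```

>>> move_arm --pt "0 0 1 0 0 0" --pt "0 0 1 0 0 0" --pt "0 0 0.5 0 0 0" --pt "0 0 0 0 0 0"

```text
t: 4.87
tool_pos: [0.4712, 0.272, 0.0209]
tcp_rot: [180.0, 0.1, 175.6]
contact_force: [-0.6, -1.3, 7.2]
finger_gap: 0.0299
grip_force: 40.8
```

Contact with the floor. Releasing, then lifting clear.

>>> move_arm --pt "0 0 0 0 0 0" --pt "0 0 0 0 0 0" --pt "0 0 0 0 0 0" --pt "0 0 0 0 0 0" --pt "0 0 -10 0 0 0" --pt "0 0 -25 0 0 0" --pt "0 0 -35 0 0 0" --pt "0 0 -40 0 0 0" --pt "0 0 -40 0 0 0" --pt "0 0 -20 0 0 0" --jaw 52

```text
t: 5.7
tool_pos: [0.4724, 0.2726, 0.195]
tcp_rot: [179.8, 0.4, 175.6]
contact_force: [0.7, 1.1, -0.3]
finger_gap: 0.0523
grip_force: 0.0
```

```bash
python3 -c "
from h import *
snap('scene','sc4',(170,100,410,260),3.3)
# hole dir -120.8 ; tool y along cross dir
for y in (149.2,-30.8):
    delta((.625,-.047,.16),(180,0,y))"
```

```text
q [ 22.7  14.7  94.4   0.   70.1 -62.9] pos [0.474  0.2733 0.1976] rot [179.64   0.69 175.58] t 5.75 F [1.4 0.9 1.9] gap 0.05173865891289713 grip 0.0
shift mm (tool axes now) [-174.8 -307.9   37.8]
rotvec [ 0.51  0.6  26.38] shift in final axes [-293.7 -197.8   37.6]
q [ 22.7  14.7  94.4   0.   70.1 -62.9] pos [0.474  0.2733 0.1976] rot [179.64   0.69 175.58] t 5.75 F [1.4 0.9 1.9] gap 0.05173865891289713 grip 0.0
shift mm (tool axes now) [-174.8 -307.9   37.8]
rotvec [  -0.81    0.7  -153.61] shift in final axes [293.7 197.8  37.6]
```

View pics/sc4.png

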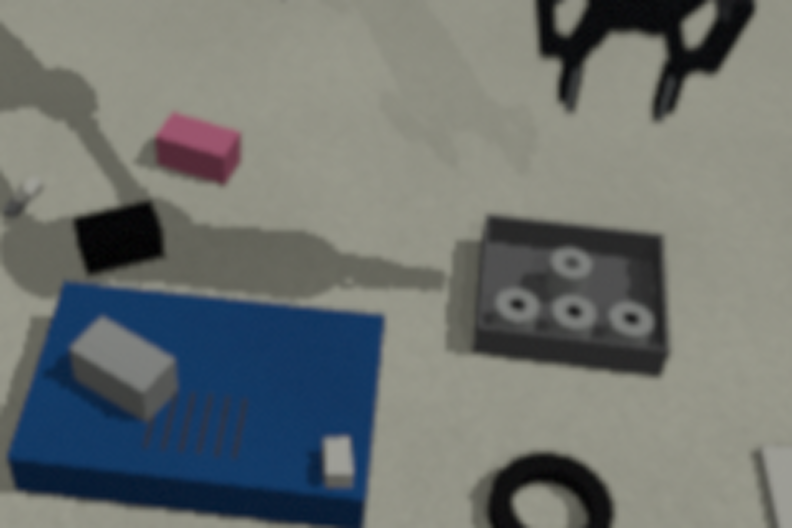

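The round is standing in the near half of its tray at (571,262), released. Now on to the square spacer, with tool yaw 59° so the fingers close across it.

>>> move_arm --pt "0 0 0 0 0 6.85" --pt "0 0 0 0 0 6.85" --pt "0 0 0 0 0 6.85" --pt "0 0 0 0 0 6.85" --pt "0 0 0 0 0 6.85" --pt "0 0 0 0 0 6.85" --pt "0 0 0 0 0 6.85" --pt "0 0 0 0 0 6.85" --pt "0 0 0 0 0 6.85" --pt "0 0 0 0 0 6.85" --jaw 60

```text
t: 6.58
tool_pos: [0.4703, 0.2716, 0.1895]
tcp_rot: [-180.0, -0.0, 106.7]
contact_force: [-0.5, 0.5, 0.2]
finger_gap: 0.0602
grip_force: 0.0
```

>>> move_arm --pt "0 0 0 0 0 6.85" --pt "0 0 0 0 0 6.85" --pt "0 0 0 0 0 6.85" --pt "0 0 0 0 0 6.85" --pt "0 0 0 0 0 6.85" --pt "0 0 0 0 0 6.85" --pt "0 0 0 0 0 6.8" --pt "-19.8 29.3 2 0 0 0" --pt "-19.8 29.3 2 0 0 0" --pt "-19.8 29.3 4 0 0 0"

```text
t: 7.42
tool_pos: [0.5159, 0.1751, 0.1819]
tcp_rot: [180.0, -0.0, 59.3]
contact_force: [-0.3, 0.2, -0.0]
finger_gap: 0.0601
grip_force: 0.0
```

>>> move_arm --pt "-19.8 29.3 4 0 0 0" --pt "-19.8 29.3 4 0 0 0" --pt "-19.8 29.3 4 0 0 0" --pt "-19.8 29.3 4 0 0 0" --pt "-19.8 29.3 4 0 0 0" --pt "-19.8 29.3 4 0 0 0" --pt "-19.8 29.3 4 0 0 0" --pt "0 0 0 0 0 0" --pt "0 0 0 0 0 0"

```text
t: 8.17
tool_pos: [0.6209, -0.0502, 0.1527]
tcp_rot: [-179.9, 0.0, 59.0]
contact_force: [0.5, 1.2, -0.2]
finger_gap: 0.0599
grip_force: 0.0
```

```bash
python3 -c "
from h import *
delta((.625,-.047,.060),(180,0,59.2)); print(manip.tips_ahead)"
```

```text
q [-11.   23.3  88.    0.   68.8  20. ] pos [ 0.6209 -0.0502  0.1527] rot [-1.7994e+02  1.0000e-02  5.8990e+01] t 8.1667 F [ 0.5  1.2 -0.2] gap 0.05989101710121809 grip 0.0
shift mm (tool axes now) [ 4.9  2.  92.7]
rotvec [-0.06  0.01 -0.21] shift in final axes [ 4.9  1.9 92.7]
0.011
```

>>> move_arm --pt "4.9 2 15 0 0 0" --pt "0 0 25 0 0 0" --pt "0 0 22 0 0 0" --pt "0 0 15 0 0 0" --pt "0 0 9 0 0 0" --pt "0 0 5 0 0 0" --pt "0 0 1 0 0 0" --pt "0 0 0 0 0 0"

```text
t: 8.83
tool_pos: [0.6252, -0.0448, 0.0619]
tcp_rot: [180.0, -0.0, 59.2]
contact_force: [0.2, 0.0, 0.3]
finger_gap: 0.0602
grip_force: 0.0
```

>>> move_arm --pt "0 0 0 0 0 0" --pt "0 0 0 0 0 0" --pt "0 0 0 0 0 0" --pt "0 0 0 0 0 0" --pt "0 0 0 0 0 0" --pt "0 0 0 0 0 0" --jaw 20 --force 60

```text
t: 9.33
tool_pos: [0.6258, -0.0454, 0.0627]
tcp_rot: [179.9, -0.1, 59.2]
contact_force: [-0.7, 0.9, 6.4]
finger_gap: 0.0332
grip_force: 60.9
```

>>> move_arm --pt "0 0 -10 0 0 0" --pt "0 0 -25 0 0 0" --pt "0 0 -35 0 0 0" --pt "0 0 -38 0 0 0" --pt "0 0 -38 0 0 0" --pt "0 0 -38 0 0 0" --pt "0 0 -38 0 0 0" --pt "0 0 -38 0 0 0" --pt "0 0 -38 0 0 0" --pt "0 0 -20 0 0 0"

```text
t: 10.17
tool_pos: [0.6253, -0.0454, 0.3849]
tcp_rot: [179.6, -0.1, 59.2]
contact_force: [0.5, -0.5, -0.9]
finger_gap: 0.0332
grip_force: 60.3
```

>>> move_arm --pt "0 0 0 0 0 0" --pt "0 0 0 0 -5 0" --pt "0 0 0 0 -5 0" --pt "0 0 0 0 0 0"

```text
t: 10.5
tool_pos: [0.6253, -0.043, 0.3763]
tcp_rot: [-179.7, 10.1, 59.4]
contact_force: [0.6, 0.1, -2.7]
finger_gap: 0.033
grip_force: 60.2
```

```bash
python3 -c "
from h import *
delta((.625,-.047,.4))"
```

```text
q [ -5.2  21.4  60.3  -9.2 102.8  23.7] pos [ 0.6253 -0.043   0.3763] rot [-179.73   10.12   59.41] t 10.5 F [ 0.6  0.1 -2.7] gap 0.03304692005336578 grip 60.2323729544878
shift mm (tool axes now) [ -7.7   1.7 -22.7]
```

```bash
cat > fk.py <<'E'
import numpy as np
from scipy.optimize import least_squares
from scipy.spatial.transform import Rotation as Ro
D=[([63.14,15.845,86.289,0,77.961,-6.93],[.1958,.5402,.2415]),([0,10,113.4,-.1,56.7,-85.3],[.4277,.0687,.1216]),
([.5,18.6,121.6,0,39.7,-85.1],[.4244,.0734,.0178]),([22.8,19.9,102.5,0,57.6,-62.9],[.4685,.2719,.0986]),
([22.7,14.7,94.4,0,70.1,-62.9],[.474,.2733,.1976]),([-11,23.3,88,0,68.8,20],[.6209,-.0502,.1527]),
([-5.2,21.4,60.3,-9.2,102.8,23.7],[.6253,-.043,.3763])]
def fk(p,q):
    q=np.radians(q);E=lambda a,t:Ro.from_euler(a,t)
    R=E('z',q[0]);x=R.apply([p[0],p[1],p[2]])
    R=R*E('y',q[1]);x=x+R.apply([0,0,p[3]])
    R=R*E('y',q[2]);x=x+R.apply([p[5],0,p[4]])
    R=R*E('z',q[3])*E('y',q[4]);x=x+R.apply([p[6]*0,0,p[6]])
    return x,R*E('z',q[5]+np.pi/2*0)
res=least_squares(lambda p:np.r_[np.concatenate([fk(p,q)[0]-x for q,x in D]),1e-3*(p-[0,.07,.3,.4,.4,0,.2])],[0,.07,.3,.4,.4,0,.2])
P=res.x
if __name__=='__main__':
    print(P.round(3),np.abs(res.fun).max())
    for q,x in D[-2:]: print(fk(P,q)[1].as_euler('xyz',degrees=True).round(1))
    for e in (15,25):
      for q2 in(-20,-10,0,10,20,30):
        q=[0,q2,90-e-q2,0,e,-90];print(q,fk(P,q)[0].round(3),fk(P,q)[1].as_matrix().round(1).tolist())
E
python3 fk.py
```

```text
[0.    0.069 0.139 0.628 0.421 0.06  0.355] 0.00040835672337877216
[-1.80e+02 -1.00e-01  1.49e+02]
[-169.9   -0.3  149.4]
[0, -20, 95, 0, 15, -90] [0.563 0.069 0.781] [[0.0, -0.0, 1.0], [-1.0, 0.0, 0.0], [-0.0, -1.0, -0.0]]
[0, -10, 85, 0, 15, -90] [0.668 0.069 0.809] [[0.0, -0.0, 1.0], [-1.0, 0.0, 0.0], [-0.0, -1.0, -0.0]]
[0, 0, 75, 0, 15, -90] [0.778 0.069 0.819] [[0.0, 0.0, 1.0], [-1.0, 0.0, 0.0], [-0.0, -1.0, 0.0]]
[0, 10, 65, 0, 15, -90] [0.887 0.069 0.809] [[0.0, -0.0, 1.0], [-1.0, 0.0, 0.0], [-0.0, -1.0, -0.0]]
[0, 20, 55, 0, 15, -90] [0.993 0.069 0.781] [[0.0, 0.0, 1.0], [-1.0, 0.0, 0.0], [-0.0, -1.0, 0.0]]
[0, 30, 45, 0, 15, -90] [1.092 0.069 0.734] [[0.0, 0.0, 1.0], [-1.0, 0.0, 0.0], [-0.0, -1.0, 0.0]]
[0, -20, 85, 0, 25, -90] [0.547 0.069 0.853] [[0.0, -0.0, 1.0], [-1.0, 0.0, 0.0], [-0.0, -1.0, -0.0]]
[0, -10, 75, 0, 25, -90] [0.653 0.069 0.882] [[0.0, -0.0, 1.0], [-1.0, 0.0, 0.0], [-0.0, -1.0, -0.0]]
[0, 0, 65, 0, 25, -90] [0.762 0.069 0.891] [[0.0, -0.0, 1.0], [-1.0, 0.0, 0.0], [-0.0, -1.0, -0.0]]
[0, 10, 55, 0, 25, -90] [0.871 0.069 0.882] [[0.0, 0.0, 1.0], [-1.0, 0.0, 0.0], [-0.0, -1.0, 0.0]]
[0, 20, 45, 0, 25, -90] [0.977 0.069 0.853] [[0.0, -0.0, 1.0], [-1.0, 0.0, 0.0], [-0.0, -1.0, -0.0]]
[0, 30, 35, 0, 25, -90] [1.077 0.069 0.807] [[-0.0, 0.0, 1.0], [-1.0, 0.0, -0.0], [-0.0, -1.0, 0.0]]
```

Tilting right drives q4 negative, toward its -67° limit. So I'll yaw the hole end outward first and then pitch the tool up in the arm's own plane, raising it as it goes.

>>> move_arm --pt "0 0 0 0 5 0" --pt "0 0 0 0 5 0" --pt "0 0 0 0 0 -6.8" --pt "0 0 0 0 0 -6.8" --pt "0 0 0 0 0 -6.8" --pt "0 0 0 0 0 -6.8" --pt "0 0 0 0 0 -6.8" --pt "0 0 0 0 0 -6.8" --pt "0 0 0 0 0 -6.8" --pt "0 0 0 0 0 -6.8"

```text
t: 11.33
tool_pos: [0.6241, -0.0455, 0.3778]
tcp_rot: [-179.9, -0.1, 113.9]
contact_force: [-0.4, -0.0, -1.7]
finger_gap: 0.0329
grip_force: 60.3
```

>>> move_arm --pt "0 0 0 0 0 -6.8" --pt "0 0 0 0 0 -6.8" --pt "0 0 0 0 0 -6.8" --pt "0 0 0 0 0 -6.8" --pt "0 0 0 0 0 -6.8" --pt "0 0 0 0 0 -6.8" --pt "0 0 0 0 0 -6.8" --pt "0 0 0 0 0 -6.8" --pt "0 0 0 0 0 0" --pt "0 0 0 0 0 0"

```text
t: 12.17
tool_pos: [0.6243, -0.0455, 0.3782]
tcp_rot: [179.9, -0.1, 167.8]
contact_force: [0.8, 0.7, -1.5]
finger_gap: 0.0329
grip_force: 60.2
```

```bash
python3 -c "
from h import *
delta((.625,-.047,.4))"
```

```text
q [-10.6  18.3  64.    0.1  97.9 -88.3] pos [ 0.6243 -0.0455  0.3782] rot [ 1.7995e+02 -1.0000e-01  1.6777e+02] t 12.1667 F [ 0.8  0.7 -1.5] gap 0.03286426423733424 grip 60.243822410702705
shift mm (tool axes now) [ -1.   -1.3 -21.8]
```

>>> move_arm --pt "0 0 0 0 0 -1.7" --pt "-4 0 -24 0 -5 0" --pt "-6.1 0 -23.6 0 -5 0" --pt "-8.1 0 -22.9 0 -5 0" --pt "-10.1 0 -22.1 0 -5 0" --pt "-12 0 -21.2 0 -5 0" --pt "-13.8 0 -20.1 0 -5 0" --pt "-15.5 0 -18.8 0 -5 0" --pt "-17 0 -17.4 0 -5 0" --pt "-18.5 0 -15.8 0 -5 0"

```text
t: 13.0
tool_pos: [0.6595, -0.0518, 0.5963]
tcp_rot: [179.8, 45.2, 169.4]
contact_force: [-0.6, 0.1, -2.0]
finger_gap: 0.0334
grip_force: 60.2
```

>>> move_arm --pt "-19.8 0 -14.1 0 -5 0" --pt "-21 0 -12.4 0 -5 0" --pt "-22 0 -10.5 0 -5 0" --pt "-22.8 0 -8.5 0 -5 0" --pt "-23.4 0 -6.5 0 -5 0" --pt "-23.9 0 -4.5 0 -5 0" --pt "-24.2 0 -2.3 0 -5 0" --pt "-24.3 0 0 0 -5 0" --pt "-24.3 0 2 0 -5 0" --pt "0 0 0 0 0 0"

```text
t: 13.83
tool_pos: [0.6958, -0.0586, 0.8115]
tcp_rot: [56.8, 89.8, 46.4]
contact_force: [-0.4, -0.6, -2.4]
finger_gap: 0.0331
grip_force: 60.4
```

>>> move_arm --pt "0 0 0 0 0 0" --pt "0 0 0 0 0 0" --pt "0 0 0 0 0 0" --pt "0 0 0 0 0 0"

```text
t: 14.17
tool_pos: [0.6963, -0.0584, 0.8106]
tcp_rot: [162.6, 89.9, 152.2]
contact_force: [-0.2, -0.0, -1.4]
finger_gap: 0.033
grip_force: 60.4
```

```bash
python3 -c "
from h import *
delta((.7,-.047,.8))
s=manip.sense();R=Ro.from_euler('xyz',s['tcp_rot'],degrees=True).as_matrix();print(R.round(4))
g=s['tool_pos']-.008*R[:,2]; u,v=w2px('top',[g-.03*R[:,0]])[0];print(u,v)
p=w2px('scene',[g])[0];print('scene',p)
im=vision.read_camera('top')[:,:,::-1].copy();cv2.imwrite('pics/t5_raw.png',im)
u=int(np.clip(u,70,442));v=int(np.clip(v,60,324))
a=cv2.resize(im[v-60:v+60,u-70:u+70],None,fx=3.3,fy=3.3)
b=vision.read_camera('scene')[:,:,::-1].copy();cv2.imwrite('pics/s5_raw.png',b)
b=cv2.resize(b,(396,297));b=cv2.copyMakeBorder(b,0,a.shape[0]-297,0,0,cv2.BORDER_CONSTANT)
im=np.hstack([a[:,:400],b]);cv2.imwrite('pics/v5.png',im)"
```

```text
q [-10.7  -7.4  82.5   1.3  15.  -91.2] pos [ 0.6963 -0.0584  0.8106] rot [162.58  89.89 152.25] t 14.1667 F [-0.2 -0.  -1.4] gap 0.032981423585503655 grip 60.36479450762272
shift mm (tool axes now) [10.6 11.9  1.6]
[[-1.700e-03  1.793e-01  9.838e-01]
 [ 9.000e-04  9.838e-01 -1.793e-01]
 [-1.000e+00  6.000e-04 -1.900e-03]]
415.77441013622337 -59.65605547812265
scene [  96.90326791 -354.741449  ]
```

View pics/v5.png

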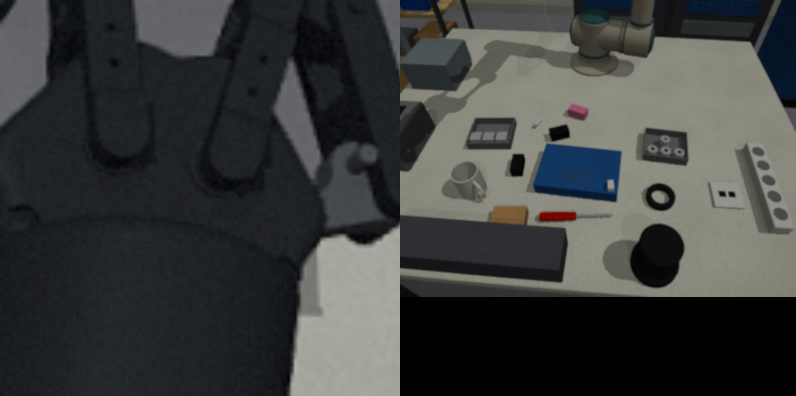

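The spacer is out of view of both cameras. The scene view shows the round in its tray at (665,150) and nothing else disturbed. I'll pull the tool back under the top camera to check the upper end.

>>> move_arm --pt "1 0 -8 0 0 0" --pt "2 0 -16 0 0 0" --pt "2 0 -18 0 0 0" --pt "2 0 -18 0 0 0" --pt "2 0 -18 0 0 0" --pt "2 0 -18 0 0 0" --pt "2 0 -18 0 0 0" --pt "2 0 -18 0 0 0" --pt "2 0 -16 0 0 0" --pt "1 0 -10 0 0 0"

```text
t: 15.1
tool_pos: [0.5384, -0.0294, 0.7939]
tcp_rot: [8.4, 89.9, -1.9]
contact_force: [-0.5, 0.2, -1.6]
finger_gap: 0.033
grip_force: 60.4
```

>>> move_arm --pt "0 0 0 0 0 0" --pt "0 0 0 0 0 0" --pt "0 0 0 0 0 0"

```text
t: 15.35
tool_pos: [0.5412, -0.0301, 0.7931]
tcp_rot: [158.4, 90.0, 148.0]
contact_force: [-0.5, -0.7, -1.8]
finger_gap: 0.0332
grip_force: 60.4
```

```bash
python3 -c "
from h import *
delta((.54,-.03,.8))
s=manip.sense();R=Ro.from_euler('xyz',s['tcp_rot'],degrees=True).as_matrix();print(R.round(4))
g=s['tool_pos']; print(w2px('top',[g-.03*R[:,0]])[0])
snap('top','t6',s=1.5)"
```

```text
q [-10.9 -22.   94.    2.   18.  -91.9] pos [ 0.5412 -0.0301  0.7931] rot [158.37  89.97 148.04] t 15.35 F [-0.5 -0.7 -1.8] gap 0.033157330627171876 grip 60.36526210606098
shift mm (tool axes now) [-6.9 -0.1 -1.2]
[[-4.000e-04  1.793e-01  9.838e-01]
 [ 2.000e-04  9.838e-01 -1.793e-01]
 [-1.000e+00  2.000e-04 -4.000e-04]]
[385.72177404 131.93461931]
```

View pics/t6.png

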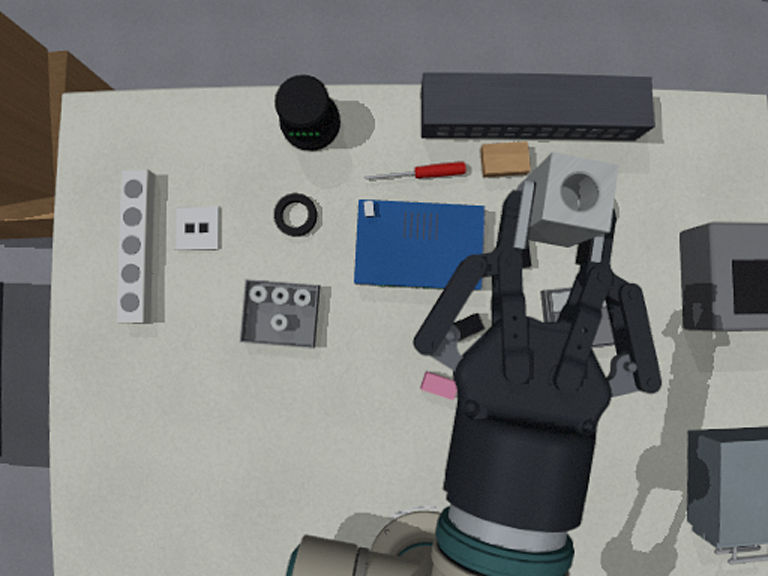

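The blind hole is open towards the top camera at (580,190). The round is in its tray at (279,322), and everything else looks unmoved. One crop to check that the spacer hasn't tilted in the grip.

```bash
python3 -c "
from h import *
im=cv2.imread('pics/t6_raw.png')[95:170,335:420];cv2.imwrite('pics/c7.png',cv2.resize(im,None,fx=8,fy=8,interpolation=cv2.INTER_CUBIC))"
```

```text
(no output)
```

View pics/c7.png

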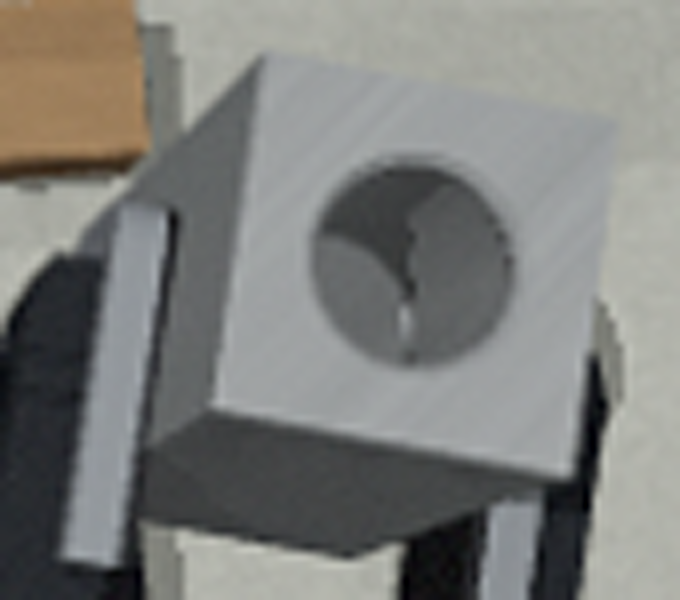

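```bash
python3 -c "
from h import *
c=vision.camera_params('top');uv=(np.array([(265,52),(617,122),(572,480),(212,408)])+.5)/8-.5+[335,95]
a=.017;O=np.array([(a,a,0),(a,-a,0),(-a,-a,0),(-a,a,0)])
n,rv,tv,err=cv2.solvePnPGeneric(O,uv.reshape(-1,1,2),K(c),np.array(c['dist']),flags=cv2.SOLVEPNP_IPPE)
R=np.array(c['R'])
for r,t in zip(rv,tv):
    W=R.T@cv2.Rodrigues(r)[0];print(W[:,2].round(3),(R.T@(t[:,0]-c['t'])).round(4))
print(err.ravel())
print(px2w('top',uv,.831).round(4))"
```

```text
[ 0.019 -0.023  1.   ] [ 0.5436 -0.0298  0.827 ]
[-0.396  0.612  0.685] [ 0.5432 -0.0291  0.827 ]
[0.10361051 0.72663675]
[[ 0.5621 -0.0149  0.831 ]
 [ 0.5561 -0.0475  0.831 ]
 [ 0.5231 -0.0418  0.831 ]
 [ 0.5295 -0.009   0.831 ]]
```

The measured tilt is under 2°, which is within measurement error, and the hole mouth is at z of about 0.83 m. Handing in.

```bash
python3 -c "
from h import *
print(manip.sense()['qd'].round(2)); print(manip.sign_off())"
```

```text
[-0.1   0.58  0.    0.09  0.04  0.12]
the job is handed in; nothing more can be done
None
```

The job is handed in: the round spacer is released on the floor of the round-spacer tray, and the square spacer is held still with its blind hole facing up (tilt under 2°), the hole's mouth about 0.83 m above the bench.

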